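# Load the label cassette from the bifold cupboard

## Task

Fold the green bifold door of the cupboard right back and leave it open, draw out the green label cassette (in there only its tab can be held) and set it down on the bench wholly clear of the cupboard, letting go to change your grip. Then seat it fully down in the labeller cradle, tab in the tall yellow pocket, without dropping it, and once it is in and released throw the red-knobbed lever over to the middle of the green notch. Leave the orange cassette, the fig punnet and the blue bottle where they are.

Things in the scene. Friction and masses are not known exactly. Their poses are not given: they have to be found in the camera images.
- cupboard: White cupboard, 240 deep (x), 284 wide (y), 125 mm high. Origin on the bench under the middle of the door line; +x points inwards, +y to the door's hinge side. Roof from x = 95 mm back (underside 115 high), open above in front of it. Floor 6 mm thick, from x = -12. Two slots along x, 66 mm clear, walls 68 high, centred at y = -90 and -18 mm, hold one cassette each, tab to the door.
- panel_a (a joint): Fold angle t of the bifold door: 0 shut, 1.42 rad fully folded. Two green panels, each 130 wide, 12 thick, 12 to 122 mm high. A is hinged at cupboard x = 0, y = 130 mm and turns by t, bringing the fold to (-130 sin t, 130 - 130 cos t); B hangs on the fold, its lead edge sliding along the door line to the hinge, so B is turned +t about the vertical. Light; stays where left.
- door_handle (a point): Grip point, 85 mm high, on the handle: dark upright steel bar 14 mm thick, top free at 112, foot at 45 mm. It stands on B's outer face, axis 41 mm out from B's middle plane, 25 mm from the fold: at fold angle t at cupboard x = -105 sin t - 41 cos t, y = 130 - 155 cos t - 41 sin t (mm). Axes turn with B (as the cupboard's when shut).
- cassette: Green label cassette with white labels on top, a box 180 long (x) x 56 wide (y) x 56 mm high, about 220 g. Origin at the centre of its underside. At its -x end stands an upright tab. Starts in one of the cupboard's two slots, tab to the door; its +x is along the cupboard's +x.
- cassette_tab (a point): Grip point on the green cassette's tab: tab 14 mm thick (x), 44 wide (y), from 56 to 100 mm above the underside, flush with the cassette's end. This point is at cassette x = -83, y = 0, z = 84 mm.
- spare: Orange cassette of the same shape, origin and axes, in the other slot. To be left alone.
- cradle: Grey labeller cradle, fixed, base 100 (x) x 295 (y) x 10 mm. Origin on the bench under the seat's centre. Seat 188 long (y), 64 wide: 4 mm play each way. Tall yellow pocket at y = -100 to -54, open above, three walls 107 mm high; fingers on the tab do not fit in it. Low grey pocket, walls 40 high, at y = 60 to 100. Sides open between them. Lever block at y = 155 mm.
- seat (a point): Centre of the seat, on top of the base plate, 10 mm above the bench; axes as the cradle's. The seated cassette's origin lies here, its tab towards -y (cassette +x along cradle +y).
- lever (a joint): Lever angle, growing towards cradle +x. Pivot at cradle x = 0, y = 155, z = 32 mm; swings in the x-z plane: leans 0.6 rad to -x at 0, upright at 0.6, in the middle of the green-marked notch of the quadrant at 1.0, stop at 1.25. Rubs firmly (about 2 N at the knob), stays where left; nothing clicks.
- lever_knob (a point): Centre of the lever's red ball knob, 32 mm across, 90 mm from the pivot.
- punnet: Closed clear punnet of figs, 95 x 130 x 70 mm high, origin at the centre of its underside. To be left alone.
- sprayer: Blue bottle with a white cap, 64 mm across, 170 mm high, origin at the centre of its underside. To be left alone.

How it is judged (in metres and radians):
On the way, in this order (a step that is already met when the one before it is completed fails the run):
1. the bifold door is folded right back (fold angle over 1.15 rad) (value of joint panel_a above 1.15 rad), for 0.2 s.
2. the green cassette is set down flat on the bench, wholly out of the cupboard (origin at least 95 mm in front of the door line) and let go (value of joint panel_a above 1.15 rad and x of cassette in the frame of cupboard below -0.095 m and height (world z) of cassette below 0.004 m and angle between cassette's own z axis and vertical below 0.06 rad and linear speed of cassette below 0.02 m/s and contact force between cassette and the fingers below 0.2 N), for 0.2 s.
3. the green cassette is seated in the cradle, tab in the yellow pocket, and let go (z of cassette in the frame of seat below 0.004 m and x of cassette in the frame of seat between -0.008 and 0.008 m and y of cassette in the frame of seat between -0.008 and 0.008 m and y of cassette_tab in the frame of seat below -0.07 m and angle between cassette's own z axis and vertical below 0.06 rad and contact force between cassette and the fingers below 0.2 N), for 0.2 s.
4. the lever is in the green notch (z of cassette in the frame of seat below 0.004 m and x of cassette in the frame of seat between -0.008 and 0.008 m and y of cassette in the frame of seat between -0.008 and 0.008 m and y of cassette_tab in the frame of seat below -0.07 m and angle between cassette's own z axis and vertical below 0.06 rad and value of joint lever between 0.88 and 1.12 rad), for 0.2 s.
At the end, for the whole second after the job is handed in: The door stands folded back (fold angle over 1.15 rad); the green cassette lies at rest and released in the cradle, within 4 mm of fully down, level within 0.06 rad, its origin within 8 mm of the seat's centre both ways, its tab in the yellow pocket; the lever rests at 1.0 rad, within 0.12 rad (all of step 4 and value of joint panel_a above 1.15 rad and contact force between cassette and the fingers below 0.2 N and linear speed of cassette below 0.01 m/s and velocity of joint lever between -0.05 and 0.05 rad/s); the robot touches nothing.
It fails at once if the orange cassette is moved more than 20 mm (distance of spare from where it was at the start of the episode above 0.02 m).
It fails at once if the fig punnet is moved more than 20 mm (distance of punnet from where it was at the start of the episode above 0.02 m).
It fails at once if the blue bottle is moved more than 20 mm or tipped (distance of sprayer from where it was at the start of the episode above 0.02 m or angle between sprayer's own z axis and vertical above 0.3 rad).
It fails at once if the cassette is dropped (not held by the fingers while its underside is over 30 mm up) (contact force between cassette and the fingers below 0.2 N and height (world z) of cassette above 0.03 m).
It also fails if it takes over 72 s, if anything falls off the work surface, if the arm or the gripper's body presses on something with over 40 N, if the wrist force passes 120 N, or if a joint passes its speed limit or range.

## Robot

A 6-joint arm with a two-finger parallel gripper is mounted at the origin on the work surface. World frame = base frame: x ahead of the robot, y to its left, z up, the work surface at z = 0. Lengths are in mm, angles in degrees, forces in N, time in s.
With the tool pointing down it reaches from about 300 to 850 mm from the base axis. Payload 4.2 kg.
Tool frame: the origin (TCP) lies at the very end of the fingers, on their centre line; the grasp point (between the pads) lies 19 mm behind it (env.grip_depth is the distance from the TCP to the grasp point, in mm); z points along the fingers, y is the line along which they close (so a half turn about z gives the same grasp; the last joint's range is limited). The gripper opens to 91 mm and grips with 3 to 60 N. Pads are 32 mm wide; open, the fingers measure 118 mm over their backs; the gripper's body (76 mm by 178 mm) begins 60 mm behind the grasp point.
Start: joints at [63.083, 18.312, 89.639, -0, 72.044, -1.146], TCP at [250.006, 517.822, 213.976] pointing down, gripper open.
Joint ranges: [-177.97, 177.97], [-48.28, 115.42], [12.27, 149.76], [-77.06, 257.06], [2.81, 150.46], [-146.56, 146.56]. Speed limits (degrees/s): [147.25, 147.25, 180, 180, 180, 180].

## Interface

Orientations are given as [roll, pitch, yaw] about the fixed x, y, z axes, in that order (R = Rz(yaw) Ry(pitch) Rx(roll)).
In Python, from workcell import env, cams gives the robot as it stands.
- The arm moves only by the tool apply_moves, never from a script. Its argument "deltas" is a list of rows, each a list of 5 numbers: the shift along the tool's x, y, z in m, then the turn about the tool's z in rad, then the opening, from -1 (shut) to 1 (fully open), so that 0 is half open. In form: [[tx, ty, tz, roll, gripper], ...]. A call has 1 to 5 rows; each row is the pose to reach, as a shift and turn from the pose commanded when the call began, along the tool's axes at that moment; what a row does not reach only later rows make up. A row lasts 1/10 s, in which the tool goes at most 50 mm and 8.59 degrees, less where a joint would pass 70% of its speed; a pose out of reach is approached as far as the arm can. A call with a gripper value outside its range is refused whole. The fingers move at their own pace and stop on an object; "grip_force" is the grip in N (left out, the last holds). Time passes only in rows, so rows that repeat a pose let the fingers close. It gives the time, the measured TCP pose, the force, the opening and the grip force at its end, in the units of the state.
- env.state(): the state, without advancing time (a new reading comes with each control period).
- cams.grab_frame(name): name is "side" or "top"; returns the picture (480x640x3 uint8, blue, green, red); there is no depth.
- cams.get_calibration(name): a dict with "mtx" (3x3 intrinsics, pixels), "eye" and "attitude" of the camera in the world. Camera axes: x right, y down, z forward; pixel columns grow to the right and rows downward; lengths in mm; the calibration is good to about 2 mm. A picture is of the moment at which its call begins. get_calibration takes no time and is no camera call.
- env.job_done(): hands the job in; it is judged then, once.
The state is a dict: "time_s": time; "qpos": joint angles; "qvel": joint speeds; "effort": joint torques, N m; "ee_pos": TCP position; "ee_rot": TCP orientation; "force": force on the tool from outside, world axes, zero at the start; "torque": the same for the moment, N m; "gripper_width": finger opening in mm; "gripper_force": force on a finger pad.
Only numpy, scipy, OpenCV 4.12 (cv2) and the standard library are available. Lean on these libraries where they do the work, as an engineer would, in place of code of your own. Each camera call takes 0.05 s, during which the arm holds its last target. There are 200 camera calls.

## Working session

There is one attempt and no reset: what is moved stays moved. The work goes in short steps, Python scripts to look and compute and a tool call to move; the robot and the scene stay as the last step left them, time stands still between calls to the robot, and variables do not carry over. Pictures are saved under pics/ and viewed, at most 10 in all, crops included, and the job is handed in when it is done.

Besides the shell and the picture viewer there is one more tool, called after ">>>" in YAML: its name, and indented under it one key for each argument. apply_moves: Moves the arm, as the interface text tells. Its arguments: {"type":"object","properties":{"deltas":{"type":"array"},"grip_force":{"type":"number"}},"required":["deltas"]}

```bash
mkdir -p pics
python3 - <<'E'
from workcell import env,cams
import cv2,numpy as np
for n in("top","side"):
    cv2.imwrite(f"pics/{n}0.png",cams.grab_frame(n)); c=cams.get_calibration(n); print(n,np.array(c["mtx"]).tolist(),c["eye"],c["attitude"])
s=env.state();print(s["ee_pos"],s["ee_rot"],s["time_s"],s["gripper_width"],env.grip_depth)
E
```

```text
top [[590.0185628205197, 0.0, 325.39602557798827], [0.0, 590.0185628205197, 238.48186340879877], [0.0, 0.0, 1.0]] [ 502.40228757  -12.91643394 1134.15258962] [-1.75319096e+02 -2.62998098e-03 -9.01753533e+01]
side [[600.9703195997741, 0.0, 327.57213834313814], [0.0, 600.9703195997741, 246.8615759138712], [0.0, 0.0, 1.0]] [ 297.72763034  758.68486717 1096.52573123] [-140.42990814    0.1883055  -158.52952384]
[249.79929331 517.3987508  213.23190314] [-1.79911614e+02 -2.96550479e-03  1.54226953e+02] 0.1 91.4938092178845 18.8
```

View pics/top0.png

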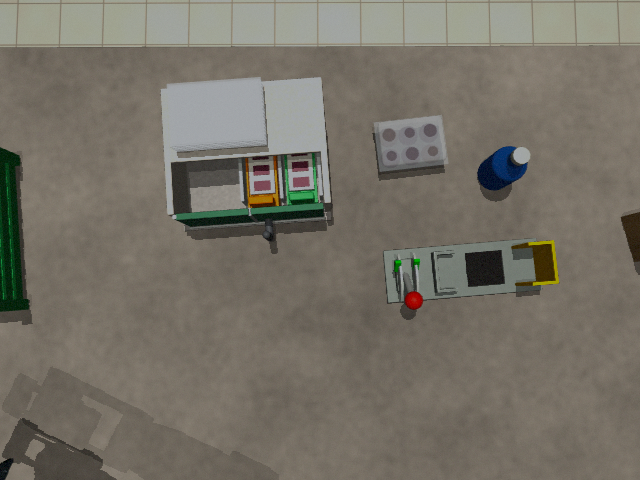

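View pics/side0.png

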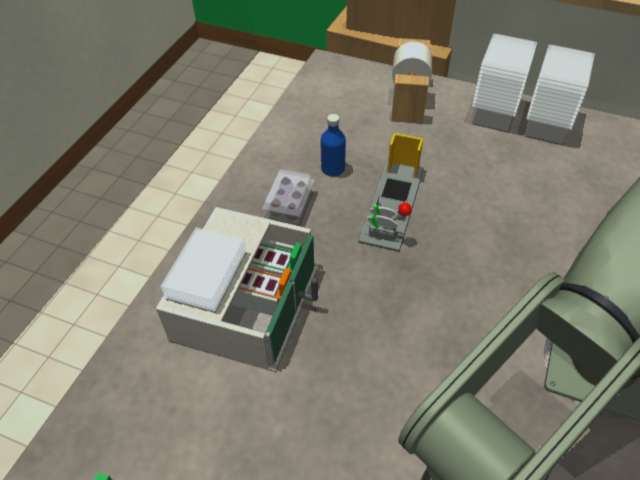

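The top view shows the cupboard at (163–330, 78–222) with the green cassette in the right slot (tab ~(300,197)), the orange one to its left, and the handle at (268,230). The cradle lies at (385–557, 240–302), yellow pocket on the right and red knob at (414,300). The side view agrees. There is a white stack on the roof.

```bash
cat > h.py <<'E'
import numpy as np,cv2
from scipy.spatial.transform import Rotation as R
from workcell import env,cams
def rays(n,px):
    c=cams.get_calibration(n); px=np.atleast_2d(px).astype(float)
    d=np.c_[px,np.ones(len(px))]@np.linalg.inv(c["mtx"]).T
    return np.array(c["eye"]),d@R.from_euler("xyz",c["attitude"],degrees=True).as_matrix().T
def plane(n,px,z):
    e,d=rays(n,px); return (e+d*((z-e[2])/d[:,2])[:,None])
def proj(n,P):
    c=cams.get_calibration(n); p=(np.atleast_2d(P)-c["eye"])@R.from_euler("xyz",c["attitude"],degrees=True).as_matrix()
    p=p@np.array(c["mtx"]).T; return p[:,:2]/p[:,2:]
def tri(pa,pb):
    (e,d),(f,g)=rays("top",pa),rays("side",pb); d,g=d[0],g[0]
    s=np.linalg.lstsq(np.c_[d,-g],f-e,rcond=None)[0]; a,b=e+s[0]*d,f+s[1]*g
    return (a+b)/2,np.linalg.norm(a-b)
def mask(im,lo,hi,roi=None):
    m=cv2.inRange(cv2.cvtColor(im,cv2.COLOR_BGR2HSV),lo,hi)
    if roi: 
        z=np.zeros_like(m);x0,y0,x1,y1=roi;z[y0:y1,x0:x1]=m[y0:y1,x0:x1];m=z
    return m
def blobs(m,mn=20):
    n,l,s,c=cv2.connectedComponentsWithStats(m)
    return [(s[i,4],c[i].round(1).tolist(),s[i,:4].tolist()) for i in range(1,n) if s[i,4]>=mn]
def st():
    s=env.state();print(s["time_s"],s["ee_pos"].round(1),s["ee_rot"].round(2),s["force"].round(1),round(s["gripper_width"],1),s["gripper_force"])
E
python3 - <<'E'
from h import *
T=cv2.imread("pics/top0.png");S=cv2.imread("pics/side0.png")
for n,im in(("top",T),("side",S)):
    print(n,"red",blobs(mask(im,(0,180,80),(5,255,255))),"yel",blobs(mask(im,(24,150,80),(33,255,255))),"or",blobs(mask(im,(8,180,80),(22,255,255))))
    print("green",blobs(mask(im,(50,120,30),(85,255,255)),15))
A=cv2.resize(T[65:250,150:345],None,fx=4,fy=4,interpolation=cv2.INTER_CUBIC)[:600]
cv2.imwrite("pics/c1.png",cv2.resize(T[70:245,150:345],None,fx=3.4,fy=3.4,interpolation=cv2.INTER_CUBIC))
cv2.imwrite("pics/c2.png",cv2.resize(T[225:315,375:570],None,fx=4,fy=4,interpolation=cv2.INTER_CUBIC))
E
```

```text
top red [(np.int32(241), [413.4, 299.9], [405, 292, 18, 17])] yel [(np.int32(303), [548.0, 262.4], [528, 240, 31, 46])] or [(np.int32(457), [263.3, 190.9], [246, 156, 33, 52])]
green [(np.int32(2986), [9.4, 236.5], [0, 148, 29, 163]), (np.int32(1019), [295.2, 197.8], [251, 153, 72, 62]), (np.int32(434), [211.9, 214.0], [176, 209, 72, 11]), (np.int32(50), [416.0, 262.7], [412, 259, 8, 11]), (np.int32(66), [396.7, 264.9], [394, 260, 8, 12])]
side red [(np.int32(129), [404.6, 208.9], [399, 203, 13, 13])] yel [(np.int32(127), [407.7, 139.7], [390, 133, 33, 18])] or [(np.int32(771), [404.4, 152.3], [388, 136, 33, 41]), (np.int32(224), [280.2, 280.8], [250, 268, 41, 32])]
green [(np.int32(4993), [273.4, 17.4], [192, 0, 155, 49]), (np.int32(34), [376.8, 209.1], [374, 204, 6, 11]), (np.int32(52), [374.3, 220.6], [371, 214, 8, 14]), (np.int32(24), [309.0, 240.9], [306, 237, 6, 9]), (np.int32(298), [293.9, 256.3], [268, 243, 39, 31]), (np.int32(42), [286.1, 292.3], [282, 283, 10, 19]), (np.int32(16), [277.7, 310.8], [276, 308, 5, 6]), (np.int32(16), [275.0, 317.7], [273, 315, 5, 6]), (np.int32(25), [271.8, 325.5], [269, 321, 6, 11]), (np.int32(81), [101.4, 476.7], [94, 473, 17, 7])]
```

View pics/c1.png

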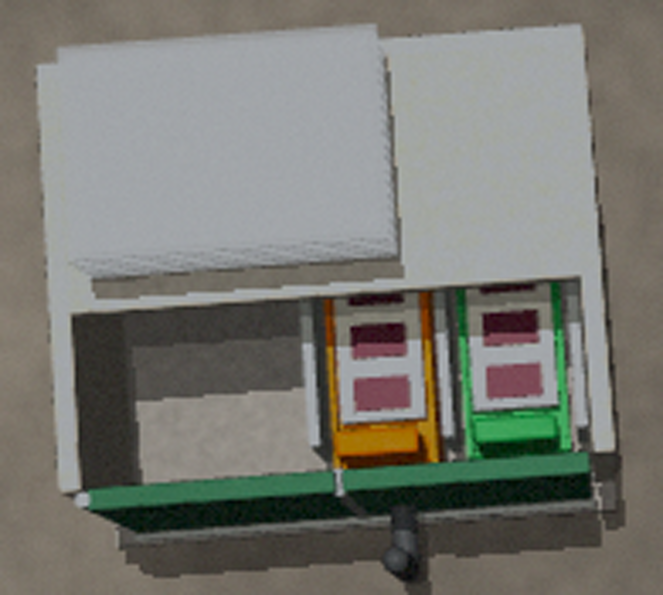

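View pics/c2.png

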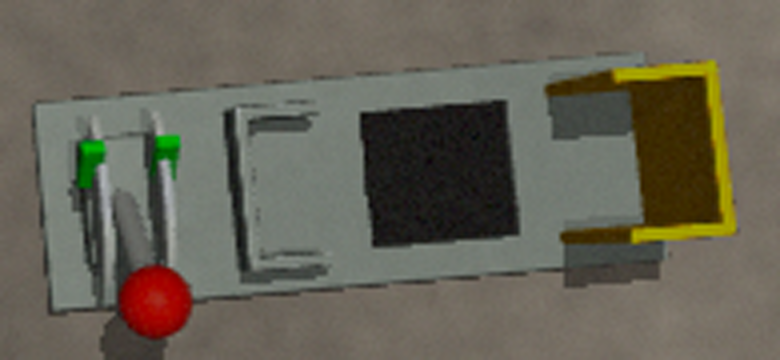

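The crops show the cupboard's wall corners, the tabs, the handle top at about (399,562) in crop 1, the yellow rim and the base corners. Next I fit the poses.

Run:
```python
from h import *
np.set_printoptions(suppress=True,precision=1)
c1=lambda *p:np.array(p)/3.4+[150,70]-.35
c2=lambda *p:np.array(p)/4+[375,225]-.4
q=lambda P:P[:,:2]
print("cup corners BL BR FR FL",q(plane("top",c1((38,65),(582,27),(612,452),(60,492)),125)))
print("door rear L,R  front L,R",q(plane("top",c1((80,492),(589,455),(92,507),(592,472)),122)))
print("orange tab corners/green tab",q(plane("top",c1((338,424),(420,421),(475,417),(553,413),(475,443),(555,440)),106)))
print("handle top",q(plane("top",c1((399,564)),112)))
print("roof front edge",q(plane("top",c1((72,312),(582,277)),125)))
print("yellow TL TR BR BL",q(plane("top",c2((612,72),(716,62),(735,235),(632,240)),107)))
print("base L: T,B; R top",q(plane("top",c2((33,103),(52,313),(645,52)),10)))
print("pad",q(plane("top",c2((361,114),(507,101),(519,233),(373,247)),10)))
print("lowpocket outer",q(plane("top",c2((226,110),(248,272)),50)), q(plane("top",c2((226,110),(248,272)),40)))
print("knob",tri((413.4,299.9),(404.6,208.9)))
print("stack",q(plane("top",c1((398,258),(378,27)),150)))
```

```text
cup corners BL BR FR FL [[849.2 274.4]
 [868.4  -6.1]
 [647.1 -20.7]
 [627.5 258.9]]
door rear L,R  front L,R [[627.9 249.5]
 [646.   -9.1]
 [620.2 243.3]
 [637.3 -10.6]]
orange tab corners/green tab [[664.9 120.8]
 [666.3  78.4]
 [668.3  49.9]
 [670.3   9.6]
 [654.7  49.9]
 [656.2   8.6]]
handle top [[591.6  88.3]]
roof front edge [[720.  254.5]
 [737.3  -5.7]]
yellow TL TR BR BL [[ 578.2 -366.2]
 [ 582.5 -411.7]
 [ 507.1 -417.4]
 [ 505.1 -372.6]]
base L: T,B; R top [[ 571.4 -122.8]
 [ 471.7 -130.7]
 [ 594.9 -415.6]]
pad [[ 565.7 -279.2]
 [ 571.6 -349. ]
 [ 508.8 -353. ]
 [ 502.4 -283.5]]
lowpocket outer [[ 565.4 -207.7]
 [ 491.2 -216.4]] [[ 566.  -209.5]
 [ 491.1 -218.3]]
knob (array([ 479. , -165.1,  109.4]), np.float64(0.7940511087418094))
stack [[741.4  85.8]
 [859.7  96.5]]
```

Run:
```python
from h import *
np.set_printoptions(suppress=True,precision=1)
T=cv2.imread("pics/top0.png");S=cv2.imread("pics/side0.png")
for n,im,r in(("top",T,(470,130,540,200)),("side",S,(310,105,355,185))):
    print(n,blobs(mask(im,(105,120,40),(125,255,255),r)),"cap",blobs(mask(im,(0,0,150),(180,60,255),r),8))
print("green marks",tri((416,262.7),(376.8,209.1)),tri((396.7,264.9),(374.3,220.6)))
for xy in [(545,-330)]: pass
C=np.array([537,-315]);a=np.deg2rad(4.5);M=np.array([[np.cos(a),-np.sin(a)],[np.sin(a),np.cos(a)]])
m=mask(T,(105,120,40),(125,255,255),(470,130,540,200));p=np.argwhere(m)[:,::-1]
# base circle: lower-left end of the silhouette
e,(w),ang=cv2.fitEllipse(max(cv2.findContours(m,0,1)[0],key=len));print(e,w,ang)
for t in [p[p[:,0].argmin()],p[p[:,1].argmax()]]: print(t,plane("top",t,0),plane("top",t,15))
pun=plane("top",[(375,122),(442,116),(447,164),(380,172)],70);print("punnet",pun[:,:2])
```

```text
top [(np.int32(1186), [500.5, 168.7], [478, 146, 49, 44])] cap [(np.int32(214), [521.4, 154.9], [514, 147, 16, 17])]
side [(np.int32(1018), [332.8, 151.4], [321, 126, 24, 50])] cap [(np.int32(392), [332.7, 111.0], [310, 105, 45, 17]), (np.int32(49), [316.0, 127.6], [312, 123, 12, 9]), (np.int32(17), [311.5, 180.8], [310, 179, 4, 6])]
green marks (array([ 545.4, -176.1,   71.9]), np.float64(0.5284639242106539)) (array([ 540.8, -141.9,   69.3]), np.float64(1.2622483721624809))
(500.7005920410156, 168.73731994628906) (36.03574752807617, 48.57163619995117) 57.9603157043457
[478 169] [[ 730.1 -310.9    0. ]] [[ 727.1 -306.9   15. ]]
[489 189] [[ 690.7 -331.3    0. ]] [[ 688.2 -327.1   15. ]]
punnet [[ 804.2 -105.1]
 [ 815.1 -228.6]
 [ 725.5 -236. ]
 [ 711.1 -113.3]]
```

The bottle (x≈727) and the punnet (x≥711) are well clear of the work. I'll add a small planner and start moving.

```bash
cat >> h.py <<'E'
def plan(tgt,psi,start=None,step=200.,n=None):
    """print tool-frame deltas per call (m, rad) for going to TCP tgt with yaw psi (deg), tool down"""
    s=env.state(); p=np.array(start[:3] if start else s["ee_pos"]);y0=start[3] if start else s["ee_rot"][2]
    tgt=np.array(tgt,float); dy=(psi-y0+180)%360-180 if abs(psi-y0)>185 else psi-y0
    k=n or int(max(np.ceil(np.linalg.norm(tgt-p)/step),np.ceil(abs(dy)/38)))
    for i in range(k):
        a=np.deg2rad(y0+dy*i/k); d=(tgt-p)/k/1000
        print([round(v,4) for v in (d[0]*np.cos(a)+d[1]*np.sin(a), d[0]*np.sin(a)-d[1]*np.cos(a), -d[2], -np.deg2rad(dy/k))])
def W(o,yaw,x,y):
    a=np.deg2rad(yaw);return np.array(o)+[x*np.cos(a)-y*np.sin(a),x*np.sin(a)+y*np.cos(a)]
CUP=((632,117),4.0);CRA=((537.5,-315),4.5)
E
python3 - <<'E'
from h import *
plan((592,88.5,190),4,(250,517.8,214,154.23))
E
```

```text
[np.float64(-0.1237), np.float64(-0.0595), np.float64(0.006), np.float64(0.6555)]
[np.float64(-0.1343), np.float64(0.0282), np.float64(0.006), np.float64(0.6555)]
[np.float64(-0.0892), np.float64(0.1042), np.float64(0.006), np.float64(0.6555)]
[np.float64(-0.0072), np.float64(0.137), np.float64(0.006), np.float64(0.6555)]
```

>>> apply_moves:
  deltas:
    - [-0.124,-0.06,0.006,0.656,1]
    - [-0.124,-0.06,0.006,0.656,1]
    - [-0.124,-0.06,0.006,0.656,1]
    - [-0.124,-0.06,0.006,0.656,1]
    - [-0.124,-0.06,0.006,0.656,1]

```text
time_s: 0.6
ee_pos: [336.2, 408.6, 207.6]
ee_rot: [-180.0, 0.0, 116.3]
force: [0.2, 0.2, -1.2]
gripper_width: 91.4
gripper_force: 0.0
```

>>> apply_moves:
  deltas:
    - [-0.134,0.028,0.006,0.656,1]
    - [-0.134,0.028,0.006,0.656,1]
    - [-0.134,0.028,0.006,0.656,1]
    - [-0.134,0.028,0.006,0.656,1]
    - [-0.134,0.028,0.006,0.656,1]

```text
time_s: 1.1
ee_pos: [421.2, 301.3, 201.5]
ee_rot: [-180.0, 0.0, 78.7]
force: [0.3, -0.0, 0.5]
gripper_width: 90.9
gripper_force: 0.0
```

>>> apply_moves:
  deltas:
    - [-0.089,0.104,0.006,0.656,1]
    - [-0.089,0.104,0.006,0.656,1]
    - [-0.089,0.104,0.006,0.656,1]
    - [-0.089,0.104,0.006,0.656,1]
    - [-0.089,0.104,0.006,0.656,1]

```text
time_s: 1.6
ee_pos: [506.3, 194.2, 195.2]
ee_rot: [-180.0, 0.1, 41.1]
force: [-0.1, -0.0, 0.3]
gripper_width: 91.3
gripper_force: 0.0
```

>>> apply_moves:
  deltas:
    - [-0.007,0.137,0.006,0.656,1]
    - [-0.007,0.137,0.006,0.656,1]
    - [-0.007,0.137,0.006,0.656,1]
    - [-0.007,0.137,0.006,0.656,1]
    - [-0.007,0.137,0.006,0.656,1]

```text
time_s: 2.1
ee_pos: [591.7, 86.9, 189.0]
ee_rot: [-180.0, 0.1, 3.5]
force: [-0.4, 0.5, -0.5]
gripper_width: 91.3
gripper_force: 0.0
```

>>> apply_moves:
  deltas:
    - [0,-0.001,0.04,0,1]
    - [0,-0.001,0.08,0,1]
    - [0,-0.001,0.12,0,1]
    - [0,-0.001,0.121,0,1]
    - [0,-0.001,0.121,0,1]
  grip_force: 20

```text
time_s: 2.6
ee_pos: [591.3, 89.3, 68.9]
ee_rot: [-180.0, 0.1, 3.9]
force: [1.0, 0.1, 0.9]
gripper_width: 91.2
gripper_force: 0.0
```

>>> apply_moves:
  deltas:
    - [0,0,0,0,-1]
    - [0,0,0,0,-1]
    - [0,0,0,0,-1]
    - [0,0,0,0,-1]
    - [0,0,0,0,-1]
  grip_force: 20

```text
time_s: 3.1
ee_pos: [591.5, 89.3, 69.5]
ee_rot: [-180.0, -0.1, 3.9]
force: [-0.5, -0.3, -0.3]
gripper_width: 53.8
gripper_force: 0.0
```

>>> apply_moves:
  deltas:
    - [0,0,0,0,-1]
    - [0,0,0,0,-1]
    - [0,0,0,0,-1]

```text
time_s: 3.4
ee_pos: [591.3, 89.3, 68.9]
ee_rot: [-180.0, 0.0, 3.9]
force: [-0.1, 0.0, 0.7]
gripper_width: 30.0
gripper_force: 0.0
```

Run:
```python
from h import *
st()
f=lambda t:(-105*np.sin(t)-41*np.cos(t),130-155*np.cos(t)-41*np.sin(t))
s=env.state();p0=s["ee_pos"][:2];y0=s["ee_rot"][2]
h0=W(*CUP,*f(0));ts=[.12,.26,.4,.54,.68,.82,.96,1.1,1.22,1.32]
prev=np.r_[p0,68];py=y0
for i in range(0,len(ts)):
    P=W(*CUP,*f(ts[i]))-h0+p0; 
    print(ts[i],P.round(1));plan((*P,68),y0+np.degrees(ts[i]),(*prev[:2],68,py),n=1);prev=np.r_[P,68];py=y0+np.degrees(ts[i])
```

```text
3.4 [591.3  89.3  68.9] [-1.80e+02  1.00e-02  3.88e+00] [-0.1  0.   0.7] 30.0 0.0
0.12 [579.3  84.6]
[np.float64(-0.0123), np.float64(0.0038), np.float64(-0.0), np.float64(-0.12)]
0.26 [566.1  82.2]
[np.float64(-0.0134), np.float64(-0.0), np.float64(-0.0), np.float64(-0.14)]
0.4 [554.   82.9]
[np.float64(-0.0112), np.float64(-0.0046), np.float64(-0.0), np.float64(-0.14)]
0.54 [543.2  86.9]
[np.float64(-0.0079), np.float64(-0.0084), np.float64(-0.0), np.float64(-0.14)]
0.68 [533.9  94. ]
[np.float64(-0.0036), np.float64(-0.0111), np.float64(-0.0), np.float64(-0.14)]
0.82 [526.4 104. ]
[np.float64(0.0013), np.float64(-0.0125), np.float64(-0.0), np.float64(-0.14)]
0.96 [520.7 116.9]
[np.float64(0.0064), np.float64(-0.0125), np.float64(-0.0), np.float64(-0.14)]
1.1 [516.9 132.3]
[np.float64(0.0113), np.float64(-0.0112), np.float64(-0.0), np.float64(-0.14)]
1.22 [515.4 147.3]
[np.float64(0.0132), np.float64(-0.0073), np.float64(-0.0), np.float64(-0.12)]
1.32 [515.2 160.9]
[np.float64(0.013), np.float64(-0.0039), np.float64(-0.0), np.float64(-0.1)]
```

>>> apply_moves:
  deltas:
    - [0,0,0,0,-1]
    - [0,0,0,0,-1]
    - [0,0,0,0,-1]
    - [0,0,0,0,-1]
    - [0,0,0,0,-1]

```text
time_s: 3.9
ee_pos: [590.3, 91.2, 68.8]
ee_rot: [-179.8, 0.1, 3.8]
force: [-2.5, 6.0, 0.8]
gripper_width: 13.4
gripper_force: 20.0
```

Run:
```python
from h import *
st()
f=lambda t:(-105*np.sin(t)-41*np.cos(t),130-155*np.cos(t)-41*np.sin(t))
Y=3.9
ts=np.r_[0,np.linspace(.09,1.35,15)]
for i in range(0,15,5):
    a=np.deg2rad(Y)+ts[i];b=W(*CUP,*f(ts[i]))
    for t in ts[i+1:i+6]:
        d=(W(*CUP,*f(t))-b)/1000
        print([float(round(v,4)) for v in(d[0]*np.cos(a)+d[1]*np.sin(a),d[0]*np.sin(a)-d[1]*np.cos(a),0,-(t-ts[i]),-1)],end=",")
    print()
```

```text
3.9 [590.3  91.2  68.8] [-1.7981e+02  1.2000e-01  3.8400e+00] [-2.5  6.   0.8] 13.4 19.99860852956772
[-0.0093, 0.0031, 0.0, -0.09, -1.0],[-0.0181, 0.0049, 0.0, -0.18, -1.0],[-0.0265, 0.0054, 0.0, -0.27, -1.0],[-0.0344, 0.0046, 0.0, -0.36, -1.0],[-0.0416, 0.0025, 0.0, -0.45, -1.0],
[-0.0044, -0.0059, 0.0, -0.09, -1.0],[-0.0077, -0.0126, 0.0, -0.18, -1.0],[-0.0097, -0.02, 0.0, -0.27, -1.0],[-0.0106, -0.0282, 0.0, -0.36, -1.0],[-0.0101, -0.037, 0.0, -0.45, -1.0],
[0.0056, -0.0077, 0.0, -0.09, -1.0],[0.0124, -0.0153, 0.0, -0.18, -1.0],[0.0206, -0.0227, 0.0, -0.27, -1.0],[0.0299, -0.0299, 0.0, -0.36, -1.0],[0.0403, -0.0369, 0.0, -0.45, -1.0],
```

>>> apply_moves:
  deltas:
    - [-0.009,0.003,0,-0.09,-1]
    - [-0.018,0.005,0,-0.18,-1]
    - [-0.0265,0.0055,0,-0.27,-1]
    - [-0.0345,0.0045,0,-0.36,-1]
    - [-0.0415,0.0025,0,-0.45,-1]

```text
time_s: 4.4
ee_pos: [550.4, 84.8, 68.8]
ee_rot: [-180.0, -0.1, 29.8]
force: [2.0, 3.9, -3.2]
gripper_width: 13.9
gripper_force: 20.0
```

>>> apply_moves:
  deltas:
    - [-0.0045,-0.006,0,-0.09,-1]
    - [-0.0075,-0.0125,0,-0.18,-1]
    - [-0.0095,-0.02,0,-0.27,-1]
    - [-0.0105,-0.028,0,-0.36,-1]
    - [-0.01,-0.037,0,-0.45,-1]

```text
time_s: 4.9
ee_pos: [523.8, 111.2, 68.9]
ee_rot: [179.9, -0.1, 55.6]
force: [3.6, 0.0, -3.4]
gripper_width: 13.6
gripper_force: 20.0
```

>>> apply_moves:
  deltas:
    - [0.0055,-0.0075,0,-0.09,-1]
    - [0.0125,-0.0155,0,-0.18,-1]
    - [0.0205,-0.0225,0,-0.27,-1]
    - [0.03,-0.03,0,-0.36,-1]
    - [0.0405,-0.037,0,-0.45,-1]

```text
time_s: 5.4
ee_pos: [517.6, 165.7, 68.9]
ee_rot: [179.8, -0.0, 81.5]
force: [6.9, -1.4, -5.1]
gripper_width: 13.7
gripper_force: 20.0
```

>>> apply_moves:
  deltas:
    - [0,0,0,0,-1]
    - [0,0,0,0,-1]

```text
time_s: 5.6
ee_pos: [517.7, 166.0, 68.9]
ee_rot: [179.8, -0.1, 81.3]
force: [4.9, -0.1, -4.5]
gripper_width: 13.7
gripper_force: 20.0
```

>>> apply_moves:
  deltas:
    - [0,0,0,0,0]
    - [0,0,0,0,0]
    - [0,0,0,0,0]
    - [0,0,0,0,0]
    - [0,0,0,0,0]

```text
time_s: 6.1
ee_pos: [515.4, 165.4, 69.0]
ee_rot: [-180.0, -0.0, 81.2]
force: [0.3, 0.1, -0.6]
gripper_width: 45.2
gripper_force: 0.0
```

>>> apply_moves:
  deltas:
    - [0,0,-0.03,0,0]
    - [0,0,-0.07,0,0]
    - [0,0,-0.11,0,0]
    - [0,0,-0.12,0,0]
    - [0,0,-0.12,0,0]

```text
time_s: 6.6
ee_pos: [516.5, 165.8, 190.8]
ee_rot: [179.8, -0.1, 81.2]
force: [0.5, 0.1, 0.2]
gripper_width: 45.5
gripper_force: 0.0
```

>>> apply_moves:
  deltas:
    - [0,0.05,0,0,0.1]
    - [-0.03,0.1,0,0,0.1]
    - [-0.06,0.1,0,0,0.1]
    - [-0.1,0.1,0,0,0.1]
    - [-0.1,0.1,0,0,0.1]

```text
time_s: 7.1
ee_pos: [597.5, 47.1, 186.2]
ee_rot: [-179.7, 0.2, 81.0]
force: [-0.5, 0.3, -0.3]
gripper_width: 50.0
gripper_force: 0.0
```

Run:
```python
from h import *
st()
T=cams.grab_frame("top");cv2.imwrite("pics/top1.png",T);S=cams.grab_frame("side");cv2.imwrite("pics/side1.png",S)
a=cv2.resize(T[60:320,150:350],None,fx=2,fy=2);b=cv2.resize(S[190:450,150:350],None,fx=2,fy=2)
cv2.imwrite("pics/v1.png",np.hstack([a,b]))
```

```text
7.1 [597.5  47.1 186.2] [-179.7     0.18   80.98] [-0.5  0.3 -0.3] 50.0 0.0
```

View pics/v1.png

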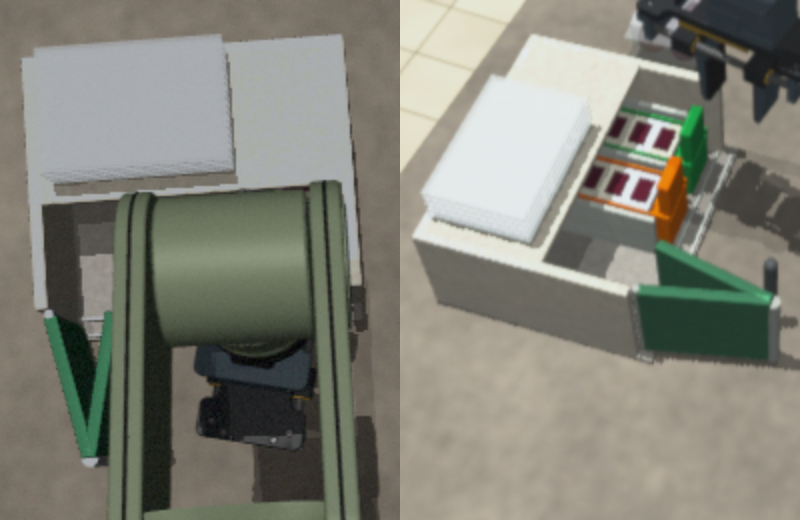

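The door is folded well back and is V-shaped in both views. The arm hides the tab from above, but the side view shows the tab clear at about (692,120) in the composite. Next is the tab.

Run:
```python
from h import *
plan((662.5,31,180),94,(597.5,47.1,186.2,81),n=1)
S=cv2.imread("pics/side1.png")
m=mask(S,(55,150,60),(75,255,255),(250,230,320,300));print(blobs(m,5))
for dx in(-7,7):
  for dy in(-22,22):
    print(dx,dy,proj("side",[*W((662.4,31),4,dx,dy),106]).round(1))
c=max(cv2.findContours(m,0,1)[0],key=len)[:,0]
V=cv2.cvtColor(S,cv2.COLOR_BGR2HSV)[240:262,290:306];print(V[:,:,0]);print(V[:,:,2])
```

```text
[np.float64(-0.0057), np.float64(0.0667), np.float64(0.0062), np.float64(-0.2269)]
[(np.int32(375), [296.2, 262.3], [288, 243, 15, 43])]
-7 -22 [[301.3 243. ]]
-7 22 [[294.5 258.3]]
7 -22 [[295.2 241.5]]
7 22 [[288.2 256.7]]
[[25 23 25 22 22 20 21 22 22 23 22 22 23 21 26 21]
 [25 25 25 22 23 23 35 33 30 25 22 22 25 19 22 22]
 [23 20 22 23 27 51 62 62 59 53 42 27 23 20 22 22]
 [22 22 22 23 37 64 67 68 67 66 63 53 27 22 22 24]
 [27 24 24 20 50 66 69 69 69 69 68 62 33 21 21 24]
 [47 41 40 41 64 69 70 70 70 69 69 61 33 21 21 22]
 [54 53 53 58 66 69 69 70 70 69 68 62 33 21 27 24]
 [56 56 57 65 68 70 70 69 70 70 69 63 30 24 24 24]
 [60 60 62 69 69 70 69 69 70 69 69 65 33 24 22 24]
 [63 63 65 69 70 70 69 69 70 69 69 64 33 24 22 22]
 [66 66 67 69 70 70 69 70 69 70 70 63 33 24 23 25]
 [68 67 69 69 69 69 70 69 70 69 68 64 30 24 24 27]
 [63 67 69 69 69 69 69 69 69 69 69 65 44 33 30 27]
 [58 66 69 69 69 69 69 70 70 70 69 67 63 56 33 24]
 [61 67 69 69 69 69 70 70 69 70 69 69 67 63 38 23]
 [64 68 69 69 69 69 70 69 70 70 68 69 69 65 36 24]
 [66 69 70 69 69 70 69 70 70 69 69 69 69 63 33 23]
 [66 69 
[... 1022 characters left out ...]
  70  66  70  97 105 104 105]
 [141 147 179 170 167 165 157 125  80  67  65  71 101 104 103 104]
 [194 177 185 170 166 164 145 103  72  66  66  76 121 113 103 102]
 [204 190 178 168 165 158 129  84  67  65  66  73 111 107 101 101]
 [194 188 171 167 164 147 107  73  66  65  65  67  87  90  99 103]
 [182 171 164 164 161 134  87  68  66  66  64  67  79  84  98 103]
 [144 137 145 152 146 111  76  67  65  65  64  71 100  90  99 103]
 [112 102 109 115 110  85  69  65  65  64  65  71  94  89  98 102]
 [100  86  86  85  83  72  67  65  65  65  65  73  79  83  98 102]
 [ 91  83  83  82  80  73  67  65  65  65  69  78  72  82  96 101]
 [ 85  83  83  82  81  73  67  65  66  66  74  75  69  82  95 100]]
```

>>> apply_moves:
  deltas:
    - [-0.006,0.067,0.006,-0.227,0.1]
    - [-0.006,0.067,0.006,-0.227,0.1]
    - [-0.006,0.067,0.006,-0.227,0.1]
    - [-0.006,0.067,0.006,-0.227,0.1]

```text
time_s: 7.6
ee_pos: [663.7, 36.6, 181.7]
ee_rot: [-179.8, -0.0, 94.2]
force: [-0.7, 0.1, -0.4]
gripper_width: 49.7
gripper_force: 0.0
```

>>> apply_moves:
  deltas:
    - [0,0,0.03,0,0.1]
    - [0,0,0.06,0,0.1]
    - [0,0,0.09,0,0.1]
    - [0,0,0.109,0,0.1]
    - [0,0,0.109,0,0.1]

```text
time_s: 8.1
ee_pos: [661.0, 36.3, 71.0]
ee_rot: [-179.6, -0.0, 94.3]
force: [-0.1, -0.4, 0.4]
gripper_width: 50.1
gripper_force: 0.0
```

>>> apply_moves:
  deltas:
    - [0,0,0,0,-1]
    - [0,0,0,0,-1]
    - [0,0,0,0,-1]
    - [0,0,0,0,-1]
    - [0,0,0,0,-1]
  grip_force: 35

```text
time_s: 8.6
ee_pos: [663.7, 35.1, 74.7]
ee_rot: [-179.9, 0.0, 94.2]
force: [-2.6, -0.5, 2.0]
gripper_width: 13.7
gripper_force: 35.0
```

>>> apply_moves:
  deltas:
    - [0,0,0,0,-1]
    - [0,0,0,0,-1]
    - [0,0,0,0,-1]

```text
time_s: 8.9
ee_pos: [663.8, 35.1, 74.7]
ee_rot: [-179.9, -0.0, 94.2]
force: [-3.3, -0.3, 5.0]
gripper_width: 13.8
gripper_force: 35.0
```

>>> apply_moves:
  deltas:
    - [0,0,-0.003,0,-1]
    - [0,0,-0.005,0,-1]
    - [0,-0.01,-0.005,0,-1]
    - [0,-0.03,-0.005,0,-1]
    - [0,-0.055,-0.005,0,-1]

```text
time_s: 9.4
ee_pos: [608.7, 31.2, 78.2]
ee_rot: [-180.0, -0.0, 94.2]
force: [-0.4, 0.2, -2.9]
gripper_width: 13.9
gripper_force: 35.0
```

>>> apply_moves:
  deltas:
    - [0,-0.03,0,0,-1]
    - [0,-0.06,0,0,-1]
    - [0,-0.09,0,0,-1]
    - [0,-0.12,0,0,-1]
    - [0,-0.15,0,0,-1]

```text
time_s: 9.9
ee_pos: [457.8, 20.0, 78.6]
ee_rot: [-179.9, -0.0, 94.2]
force: [0.5, 0.6, -1.9]
gripper_width: 13.9
gripper_force: 35.0
```

>>> apply_moves:
  deltas:
    - [0,-0.025,0,0,-1]
    - [0,-0.04,0,0,-1]
    - [0,-0.045,0,0,-1]
    - [0,-0.045,0,0,-1]

```text
time_s: 10.3
ee_pos: [414.6, 16.8, 79.0]
ee_rot: [180.0, -0.0, 94.2]
force: [0.2, 0.2, -2.9]
gripper_width: 13.9
gripper_force: 35.0
```

Run:
```python
from h import *
st()
T=cams.grab_frame("top");S=cams.grab_frame("side")
cv2.imwrite("pics/top2.png",T);cv2.imwrite("pics/side2.png",S)
a=cv2.resize(T[140:400,200:400],None,fx=2,fy=2);b=cv2.resize(S[190:450,200:400],None,fx=2,fy=2)
cv2.imwrite("pics/v2.png",np.hstack([a,b]))
```

```text
10.3 [414.6  16.8  79. ] [179.98  -0.    94.24] [ 0.2  0.2 -2.9] 13.9 34.999791383743286
```

View pics/v2.png

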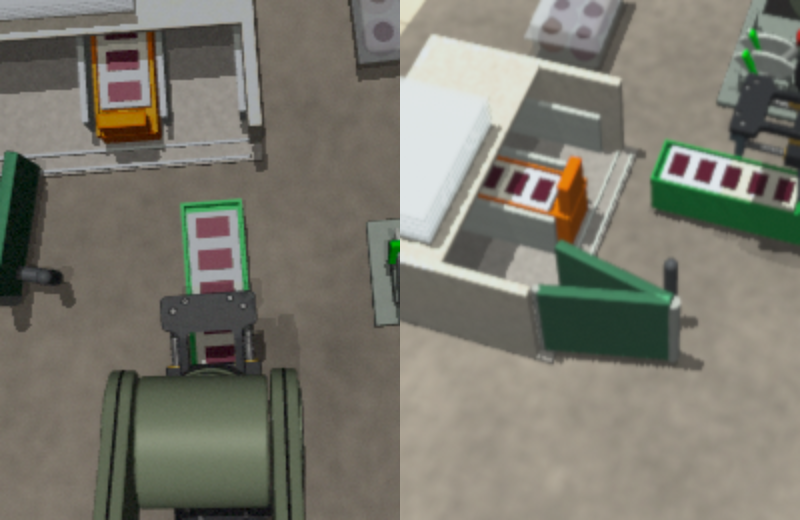

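The cassette is out, held level and clear of the cupboard. In the top crop it spans rows 200–365. I'll lower it now.

>>> apply_moves:
  deltas:
    - [0,0,0.004,0,-1]
    - [0,0,0.007,0,-1]
    - [0,0,0.009,0,-1]
    - [0,0,0.009,0,-1]

```text
time_s: 10.8
ee_pos: [415.0, 16.8, 69.4]
ee_rot: [-179.9, -0.0, 94.2]
force: [-0.4, 0.2, -3.1]
gripper_width: 13.9
gripper_force: 35.0
```

>>> apply_moves:
  deltas:
    - [0,0,0.001,0,-1]
    - [0,0,0.002,0,-1]
    - [0,0,0.002,0,-1]

```text
time_s: 11.1
ee_pos: [415.4, 16.8, 68.6]
ee_rot: [180.0, -0.0, 94.2]
force: [-2.2, 0.8, 3.7]
gripper_width: 13.6
gripper_force: 35.0
```

>>> apply_moves:
  deltas:
    - [0,0,0,0,0.1]
    - [0,0,0,0,0.1]
    - [0,0,0,0,0.1]
    - [0,0,0,0,0.1]
    - [0,0,0,0,0.1]

```text
time_s: 11.6
ee_pos: [415.3, 16.8, 67.9]
ee_rot: [180.0, -0.0, 94.2]
force: [0.4, -0.4, -0.2]
gripper_width: 49.2
gripper_force: 0.0
```

>>> apply_moves:
  deltas:
    - [0,0,-0.03,0,0.1]
    - [0,0,-0.07,0,0.1]
    - [0,0,-0.11,0,0.6]
    - [0,0,-0.115,0,0.8]
    - [0,0,-0.115,0,0.8]

```text
time_s: 12.1
ee_pos: [415.8, 16.8, 183.8]
ee_rot: [179.8, 0.0, 94.2]
force: [-0.5, 0.1, -1.3]
gripper_width: 71.4
gripper_force: 0.0
```

Run:
```python
from h import *
st();plan((430,-170,185),4,n=3)
```

```text
12.1 [415.8  16.8 183.8] [1.7983e+02 1.0000e-02 9.4240e+01] [-0.5  0.1 -1.3] 71.4 0.0
[np.float64(-0.0624), np.float64(0.0001), np.float64(-0.0004), np.float64(0.525)]
[np.float64(-0.054), np.float64(0.0314), np.float64(-0.0004), np.float64(0.525)]
[np.float64(-0.031), np.float64(0.0542), np.float64(-0.0004), np.float64(0.525)]
```

>>> apply_moves:
  deltas:
    - [-0.0625,0,0,0.525,1]
    - [-0.0625,0,0,0.525,1]
    - [-0.0625,0,0,0.525,1]
    - [-0.0625,0,0,0.525,1]

```text
time_s: 12.5
ee_pos: [418.5, -45.9, 180.8]
ee_rot: [-179.8, 0.1, 63.8]
force: [0.1, -0.2, 0.2]
gripper_width: 91.2
gripper_force: 0.0
```

>>> apply_moves:
  deltas:
    - [-0.054,0.0315,0,0.525,1]
    - [-0.054,0.0315,0,0.525,1]
    - [-0.054,0.0315,0,0.525,1]
    - [-0.054,0.0315,0,0.525,1]

```text
time_s: 12.9
ee_pos: [423.3, -108.1, 180.7]
ee_rot: [-179.8, 0.2, 33.8]
force: [-0.6, 0.2, -0.2]
gripper_width: 90.9
gripper_force: 0.0
```

>>> apply_moves:
  deltas:
    - [-0.031,0.054,0,0.525,1]
    - [-0.031,0.054,0,0.525,1]
    - [-0.031,0.054,0,0.525,1]
    - [-0.031,0.054,0,0.525,1]

```text
time_s: 13.3
ee_pos: [427.9, -170.1, 180.6]
ee_rot: [-179.9, 0.2, 3.7]
force: [0.4, -0.1, -0.0]
gripper_width: 91.5
gripper_force: 0.0
```

Run:
```python
from h import *
st()
T=cams.grab_frame("top");S=cams.grab_frame("side")
cv2.imwrite("pics/top3.png",T);cv2.imwrite("pics/side3.png",S)
cv2.imwrite("pics/v3.png",cv2.resize(T[225:375,255:455],None,fx=4,fy=4,interpolation=cv2.INTER_CUBIC))
m=mask(T,(50,120,30),(85,255,255),(270,225,345,380));print(blobs(m))
r=cv2.minAreaRect(np.argwhere(m)[:,::-1].astype(np.float32));b=cv2.boxPoints(r);print(r);print(plane("top",b,56)[:,:2])
```

```text
13.3 [ 427.9 -170.1  180.6] [-179.87    0.24    3.68] [ 0.4 -0.1 -0. ] 91.5 0.0
[(np.int32(963), [310.2, 302.0], [291, 239, 37, 103])]
((309.0888671875, 290.2436828613281), (100.95706939697266, 30.63623046875), 85.91438293457031)
[[586.27466225  51.26043008]
 [590.11717062  -4.75614338]
 [407.40138881 -17.31918073]
 [403.6668119   37.92944796]]
```

View pics/v3.png

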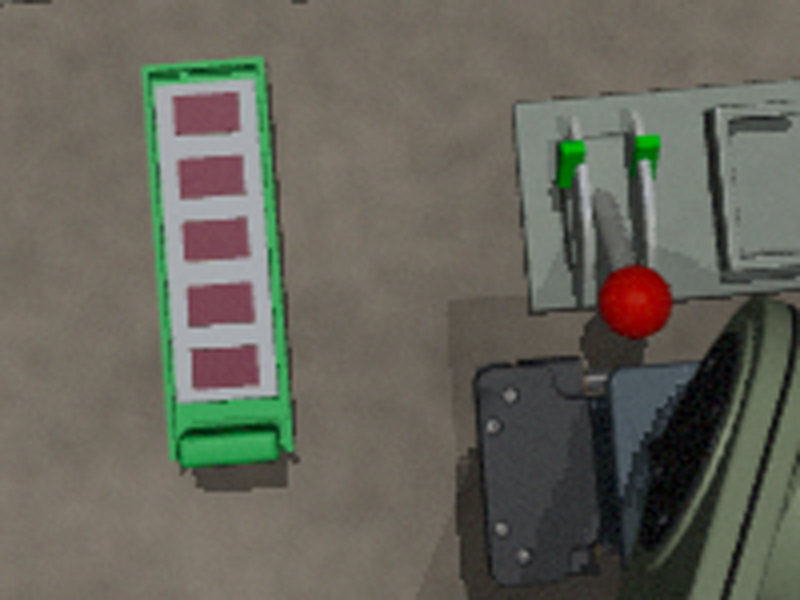

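The picture shows the cassette flat on the bench with yaw ≈4° and origin ≈(498,17). Next, the grasp around its body, 15 mm beyond the centre from the tab.

Run:
```python
from h import *
plan((513.4,18,175),4,(427.9,-170.1,180.6,3.7),n=1)
```

```text
[np.float64(0.0975), np.float64(-0.1822), np.float64(0.0056), np.float64(-0.0052)]
```

>>> apply_moves:
  deltas:
    - [0.0975,-0.182,0.0055,-0.005,1]
    - [0.0975,-0.182,0.0055,-0.005,1]
    - [0.0975,-0.182,0.0055,-0.005,1]
    - [0.0975,-0.182,0.0055,-0.005,1]
    - [0.0975,-0.182,0.0055,-0.005,1]

```text
time_s: 13.9
ee_pos: [514.8, 22.8, 175.9]
ee_rot: [-179.9, 0.1, 4.7]
force: [-0.9, -0.7, 0.4]
gripper_width: 91.5
gripper_force: 0.0
```

>>> apply_moves:
  deltas:
    - [0,0,0,0,1]

```text
time_s: 14.0
ee_pos: [513.2, 19.5, 176.0]
ee_rot: [180.0, 0.2, 4.5]
force: [0.3, -0.2, -0.1]
gripper_width: 91.2
gripper_force: 0.0
```

>>> apply_moves:
  deltas:
    - [0,0,0.04,0.008,1]
    - [0,0,0.085,0.008,1]
    - [0,0,0.125,0.008,1]
    - [0,0,0.15,0.008,1]
    - [0,0,0.162,0.008,1]

```text
time_s: 14.5
ee_pos: [510.9, 16.7, 12.9]
ee_rot: [180.0, 0.3, 3.8]
force: [-0.2, 0.4, 0.6]
gripper_width: 91.5
gripper_force: 0.0
```

>>> apply_moves:
  deltas:
    - [0,0,0,0,1]
    - [0,0,0,0,0.5]
    - [0,0,0,0,-1]
    - [0,0,0,0,-1]
    - [0,0,0,0,-1]
  grip_force: 35

```text
time_s: 15.0
ee_pos: [514.4, 18.4, 16.4]
ee_rot: [180.0, -0.1, 3.8]
force: [0.1, -0.7, -0.4]
gripper_width: 62.4
gripper_force: 0.0
```

>>> apply_moves:
  deltas:
    - [0,0,0,0,-1]
    - [0,0,0,0,-1]
    - [0,0,0,0,-1]
    - [0,0,0,0,-1]

```text
time_s: 15.4
ee_pos: [514.2, 18.7, 16.1]
ee_rot: [-180.0, -0.1, 3.8]
force: [-2.3, 0.5, 5.7]
gripper_width: 55.9
gripper_force: 35.0
```

>>> apply_moves:
  deltas:
    - [0,0,-0.01,0,-1]
    - [0,0,-0.04,0,-1]
    - [0,0,-0.08,0,-1]
    - [0,0,-0.12,0,-1]
    - [0,0,-0.15,0,-1]

```text
time_s: 15.9
ee_pos: [513.9, 18.3, 167.9]
ee_rot: [180.0, -0.1, 3.8]
force: [-0.1, 0.6, -3.9]
gripper_width: 55.7
gripper_force: 35.0
```

>>> apply_moves:
  deltas:
    - [0,0,-0.004,0,-1]
    - [0,0,-0.004,0,-1]
    - [0,0,-0.004,0,-1]

```text
time_s: 16.2
ee_pos: [512.2, 18.3, 167.5]
ee_rot: [-180.0, 0.2, 3.8]
force: [0.3, 0.3, -3.1]
gripper_width: 55.6
gripper_force: 35.0
```

Run:
```python
from h import *
st();plan((536.2,-299,170),94.5,n=3)
```

```text
16.2 [512.2  18.3 167.5] [-179.99    0.24    3.83] [ 0.3  0.3 -3.1] 55.6 34.98616576194763
[np.float64(0.0009), np.float64(0.1061), np.float64(-0.0008), np.float64(-0.5275)]
[np.float64(-0.0526), np.float64(0.0921), np.float64(-0.0008), np.float64(-0.5275)]
[np.float64(-0.0918), np.float64(0.0531), np.float64(-0.0008), np.float64(-0.5275)]
```

>>> apply_moves:
  deltas:
    - [0,0.02,0,-0.1,-1]
    - [0,0.042,0,-0.21,-1]
    - [0,0.064,0,-0.32,-1]
    - [0,0.085,0,-0.425,-1]
    - [0.001,0.106,-0.001,-0.5275,-1]

```text
time_s: 16.7
ee_pos: [520.2, -87.9, 167.8]
ee_rot: [-179.8, 0.2, 34.3]
force: [-0.0, -0.1, -2.8]
gripper_width: 56.2
gripper_force: 35.0
```

>>> apply_moves:
  deltas:
    - [-0.01,0.018,0,-0.1,-1]
    - [-0.021,0.037,0,-0.21,-1]
    - [-0.032,0.055,0,-0.32,-1]
    - [-0.042,0.074,0,-0.425,-1]
    - [-0.0525,0.092,-0.001,-0.5275,-1]

```text
time_s: 17.2
ee_pos: [528.5, -193.3, 168.6]
ee_rot: [-179.7, 0.0, 64.5]
force: [0.5, 0.1, -3.2]
gripper_width: 56.3
gripper_force: 35.0
```

>>> apply_moves:
  deltas:
    - [-0.02,0.011,0,-0.115,-1]
    - [-0.04,0.023,0,-0.23,-1]
    - [-0.06,0.035,0,-0.345,-1]
    - [-0.08,0.046,0,-0.45,-1]
    - [-0.092,0.053,-0.001,-0.5275,-1]

```text
time_s: 17.7
ee_pos: [536.3, -299.8, 169.2]
ee_rot: [-179.7, -0.2, 94.7]
force: [-0.1, 0.3, -2.4]
gripper_width: 56.5
gripper_force: 35.0
```

>>> apply_moves:
  deltas:
    - [0,0,0,0,-1]
    - [0,0,0,0,-1]
    - [0,0,0,0,-1]

```text
time_s: 18.0
ee_pos: [537.1, -297.6, 171.3]
ee_rot: [-179.9, -0.1, 94.5]
force: [-0.4, 0.6, -2.4]
gripper_width: 56.0
gripper_force: 35.0
```

Run:
```python
from h import *
st()
T=cams.grab_frame("top");S=cams.grab_frame("side")
cv2.imwrite("pics/top4.png",T);cv2.imwrite("pics/side4.png",S)
a=cv2.resize(T[200:330,370:590],None,fx=3,fy=3,interpolation=cv2.INTER_CUBIC);b=cv2.resize(S[105:255,300:500],None,fx=2,fy=1.4*1)
b=np.pad(b,((0,0),(0,a.shape[1]-b.shape[1]),(0,0)));cv2.imwrite("pics/v4.png",np.vstack([a,b])[:600])
m=mask(T,(50,120,30),(85,255,255),(420,200,590,330));print(blobs(m))
```

```text
18.0 [ 537.1 -297.6  171.3] [-1.7989e+02 -1.1000e-01  9.4470e+01] [-0.4  0.6 -2.4] 56.0 34.98623728752136
[(np.int32(593), [466.4, 268.0], [453, 247, 46, 39])]
```

View pics/v4.png

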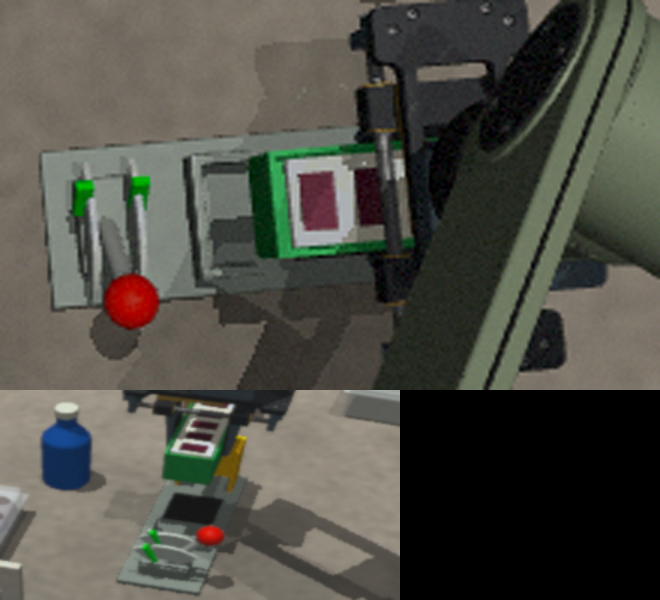

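The held cassette sits over the seat, aligned by eye, with its left end at about (265,205) in the top crop. Next, a numeric check of the cassette end and an independent check of the seat from the side view.

Run:
```python
from h import *
np.set_printoptions(suppress=True,precision=1)
T=cv2.imread("pics/top0.png");S=cv2.imread("pics/side0.png")
for n,im,r in(("top",T,(455,240,515,300)),("side",S,(375,170,420,205))):
    m=cv2.inRange(cv2.cvtColor(im,cv2.COLOR_BGR2GRAY),0,50)
    z=np.zeros_like(m);x0,y0,x1,y1=r;z[y0:y1,x0:x1]=m[y0:y1,x0:x1]
    c=max(cv2.findContours(z,0,1)[0],key=cv2.contourArea);M=cv2.moments(c)
    print(n,cv2.contourArea(c),cv2.boundingRect(c),plane(n,[M["m10"]/M["m00"],M["m01"]/M["m00"]],10))
# yellow rim, side view bbox corners
m=mask(S,(18,120,60),(33,255,255),(380,125,430,185));print(blobs(m));
c=cv2.approxPolyDP(max(cv2.findContours(m,0,1)[0],key=cv2.contourArea),2.0,True)[:,0];print(c.tolist());print(plane("side",c,107)[:,:2])
for x,y in((-37.5,-100),(37.5,-100),(-37.5,-54),(37.5,-54)): print("pred",x,y,proj("side",[*W((537,-314.7),4.5,x,y),107]))
q=np.array([(273,150),(279,258)])/3+[370,200]-.35
P=plane("top",q,211)[:,:2];print("end",P,P.mean(0),"expect end",W((537.1,-297.6),4.5,0,74))
```

```text
top 1156.0 (465, 250, 40, 37) [[ 537.1 -315.4   10. ]]
side 381.0 (382, 179, 29, 22) [[ 536.4 -315.4   10. ]]
[(np.int32(999), [404.9, 150.7], [388, 133, 35, 45])]
[[394, 133], [389, 148], [388, 172], [392, 162], [414, 166], [415, 177], [422, 138]]
[[ 580.3 -410.2]
 [ 574.7 -351.2]
 [ 550.7 -268.5]
 [ 552.4 -305.3]
 [ 498.9 -311. ]
 [ 486.1 -275.3]
 [ 509.  -417.2]]
pred -37.5 -100 [[422.6 138.1]]
pred 37.5 -100 [[393.4 132.5]]
pred -37.5 -54 [[419.  149.8]]
pred 37.5 -54 [[389.2 144. ]]
end [[ 559.8 -225.1]
 [ 503.5 -227. ]] [ 531.6 -226.1] expect end [ 531.3 -223.8]
```

>>> apply_moves:
  deltas:
    - [0,0,0.015,0,-1]
    - [0,0,0.03,0,-1]
    - [0,0,0.035,0,-1]
    - [0,0,0.035,0,-1]
    - [0,0,0.035,0,-1]

```text
time_s: 18.6
ee_pos: [538.1, -298.8, 138.1]
ee_rot: [179.9, 0.0, 94.5]
force: [0.0, -0.7, -3.0]
gripper_width: 56.3
gripper_force: 35.0
```

>>> apply_moves:
  deltas:
    - [0,0,0,0,-1]
    - [0,0,0,0,-1]

```text
time_s: 18.8
ee_pos: [538.0, -299.0, 138.2]
ee_rot: [179.9, 0.0, 94.5]
force: [-0.8, 1.5, -2.7]
gripper_width: 56.2
gripper_force: 35.0
```

>>> apply_moves:
  deltas:
    - [0,0,0,0,-1]
    - [0,0,0,0,-1]

```text
time_s: 19.0
ee_pos: [537.7, -298.9, 137.7]
ee_rot: [180.0, 0.0, 94.5]
force: [-1.0, 0.9, -3.3]
gripper_width: 56.0
gripper_force: 35.0
```

>>> apply_moves:
  deltas:
    - [0,-0.002,0,0,-1]
    - [0,-0.002,0.01,0,-1]
    - [0,-0.002,0.02,0,-1]
    - [0,-0.002,0.03,0,-1]
    - [0,-0.002,0.04,0,-1]

```text
time_s: 19.5
ee_pos: [535.3, -298.7, 96.0]
ee_rot: [-179.9, -0.0, 94.5]
force: [0.1, -0.2, -3.4]
gripper_width: 56.2
gripper_force: 35.0
```

>>> apply_moves:
  deltas:
    - [0,0,0,0,-1]
    - [0,0,0,0,-1]

```text
time_s: 19.7
ee_pos: [535.6, -298.9, 96.9]
ee_rot: [-180.0, -0.0, 94.5]
force: [-0.1, -0.1, -3.4]
gripper_width: 55.9
gripper_force: 35.0
```

>>> apply_moves:
  deltas:
    - [0,0,0.008,0,-1]
    - [0,0,0.016,0,-1]
    - [0,0,0.024,0,-1]
    - [0,0,0.028,0,-1]
    - [0,0,0.028,0,-1]

```text
time_s: 20.2
ee_pos: [535.1, -298.6, 68.4]
ee_rot: [-179.9, -0.1, 94.5]
force: [0.9, -0.4, -3.5]
gripper_width: 55.8
gripper_force: 35.0
```

>>> apply_moves:
  deltas:
    - [0,0,0.006,0,-1]
    - [0,0,0.012,0,-1]
    - [0,0,0.016,0,-1]
    - [0,0,0.016,0,-1]

```text
time_s: 20.6
ee_pos: [535.2, -298.7, 52.6]
ee_rot: [-179.9, -0.1, 94.5]
force: [0.6, -0.5, -3.3]
gripper_width: 55.8
gripper_force: 35.0
```

>>> apply_moves:
  deltas:
    - [0,0,0.006,0,-1]
    - [0,0,0.012,0,-1]
    - [0,0,0.016,0,-1]
    - [0,0,0.016,0,-1]

```text
time_s: 21.0
ee_pos: [535.1, -298.6, 36.5]
ee_rot: [-179.9, -0.1, 94.5]
force: [0.2, -0.6, -3.3]
gripper_width: 55.9
gripper_force: 35.0
```

No contact so far, and the underside is inside both pockets. Next come the last ~10 mm.

>>> apply_moves:
  deltas:
    - [0,0,0.003,0,-1]
    - [0,0,0.006,0,-1]
    - [0,0,0.008,0,-1]
    - [0,0,0.008,0,-1]

```text
time_s: 21.4
ee_pos: [535.5, -298.9, 29.1]
ee_rot: [-180.0, -0.0, 94.5]
force: [-0.6, -0.8, -2.5]
gripper_width: 56.2
gripper_force: 35.0
```

>>> apply_moves:
  deltas:
    - [0,0,0.001,0,-1]
    - [0,0,0.002,0,-1]
    - [0,0,0.003,0,-1]
    - [0,0,0.003,0,-1]

```text
time_s: 21.8
ee_pos: [535.6, -298.9, 26.3]
ee_rot: [-180.0, -0.0, 94.5]
force: [0.3, -0.3, -2.7]
gripper_width: 55.9
gripper_force: 35.0
```

>>> apply_moves:
  deltas:
    - [0,0,0.001,0,-1]
    - [0,0,0.0015,0,-1]
    - [0,0,0.0015,0,-1]

```text
time_s: 22.1
ee_pos: [535.7, -299.0, 26.2]
ee_rot: [180.0, 0.0, 94.5]
force: [-2.3, 0.3, 4.3]
gripper_width: 55.7
gripper_force: 35.0
```

>>> apply_moves:
  deltas:
    - [0,0,0.001,0,-1]
    - [0,0,0.001,0,-1]

```text
time_s: 22.3
ee_pos: [535.7, -299.0, 26.2]
ee_rot: [180.0, 0.0, 94.5]
force: [-2.2, 1.2, 11.2]
gripper_width: 55.7
gripper_force: 35.0
```

The cassette is on the base plate: 11 N upward with TCP z steady at 26. I'll release, rise, and plan for the knob.

>>> apply_moves:
  deltas:
    - [0,0,-0.001,0,0.5]
    - [0,0,-0.001,0,0.5]
    - [0,0,-0.001,0,0.5]
    - [0,0,-0.001,0,0.5]

```text
time_s: 22.7
ee_pos: [535.7, -299.0, 24.7]
ee_rot: [180.0, -0.0, 94.5]
force: [0.2, 0.3, 0.5]
gripper_width: 68.2
gripper_force: 0.0
```

>>> apply_moves:
  deltas:
    - [0,0,-0.01,0,0.5]
    - [0,0,-0.05,0,0.5]
    - [0,0,-0.1,0,0.5]
    - [0,0,-0.15,0,0.5]
    - [0,0,-0.175,0,0.5]

```text
time_s: 23.2
ee_pos: [537.3, -299.9, 205.8]
ee_rot: [179.6, 0.3, 94.5]
force: [0.8, 0.0, -0.4]
gripper_width: 68.5
gripper_force: 0.0
```

>>> apply_moves:
  deltas:
    - [0,0,0,0,0.3]
    - [0,0,0,0,0.3]

```text
time_s: 23.4
ee_pos: [535.5, -298.9, 200.4]
ee_rot: [180.0, 0.0, 94.5]
force: [0.3, 0.4, -0.2]
gripper_width: 59.8
gripper_force: 0.0
```

Run:
```python
from h import *
st();plan((479.5,-165,200),4.5,n=3)
```

```text
23.4 [ 535.5 -298.9  200.4] [1.7996e+02 2.0000e-02 9.4500e+01] [ 0.3  0.4 -0.2] 59.8 0.0
[np.float64(0.046), np.float64(-0.0151), np.float64(0.0001), np.float64(0.5236)]
[np.float64(0.0322), np.float64(-0.0361), np.float64(0.0001), np.float64(0.5236)]
[np.float64(0.0099), np.float64(-0.0474), np.float64(0.0001), np.float64(0.5236)]
```

>>> apply_moves:
  deltas:
    - [0.046,-0.015,0,0.524,0.3]
    - [0.046,-0.015,0,0.524,0.3]
    - [0.046,-0.015,0,0.524,0.3]
    - [0.046,-0.015,0,0.524,0.3]

```text
time_s: 23.8
ee_pos: [515.9, -253.4, 197.7]
ee_rot: [-179.7, -0.0, 64.3]
force: [0.9, -0.3, -0.5]
gripper_width: 59.1
gripper_force: 0.0
```

>>> apply_moves:
  deltas:
    - [0.032,-0.036,0,0.524,0.3]
    - [0.032,-0.036,0,0.524,0.3]
    - [0.032,-0.036,0,0.524,0.3]
    - [0.032,-0.036,0,0.524,0.3]

```text
time_s: 24.2
ee_pos: [497.1, -209.1, 197.8]
ee_rot: [-179.8, 0.1, 34.2]
force: [0.1, -0.1, -0.1]
gripper_width: 59.0
gripper_force: 0.0
```

>>> apply_moves:
  deltas:
    - [0.01,-0.0475,0,0.524,0.3]
    - [0.01,-0.0475,0,0.524,0.3]
    - [0.01,-0.0475,0,0.524,0.3]
    - [0.01,-0.0475,0,0.524,0.3]
    - [0.01,-0.0475,0,0.524,0.3]

```text
time_s: 24.7
ee_pos: [478.7, -164.6, 198.1]
ee_rot: [-179.9, 0.2, 4.5]
force: [0.7, -0.0, -0.2]
gripper_width: 59.5
gripper_force: 0.0
```

>>> apply_moves:
  deltas:
    - [0,0,0,0,0.3]
    - [0,0,0,0,0.3]

```text
time_s: 24.9
ee_pos: [479.4, -165.0, 199.1]
ee_rot: [-180.0, 0.1, 4.5]
force: [0.8, 0.3, -0.2]
gripper_width: 58.9
gripper_force: 0.0
```

Run:
```python
from h import *
st()
T=cams.grab_frame("top");S=cams.grab_frame("side")
cv2.imwrite("pics/top5.png",T);cv2.imwrite("pics/side5.png",S)
a=cv2.resize(T[210:330,370:590],None,fx=3,fy=3,interpolation=cv2.INTER_CUBIC);b=cv2.resize(S[100:250,320:485],None,fx=4,fy=1.6)[:, :660]
cv2.imwrite("pics/v5.png",np.vstack([a,b])[:600])
```

```text
24.9 [ 479.4 -165.   199.1] [-1.7996e+02  9.0000e-02  4.4900e+00] [ 0.8  0.3 -0.2] 58.9 0.0
```

View pics/v5.png

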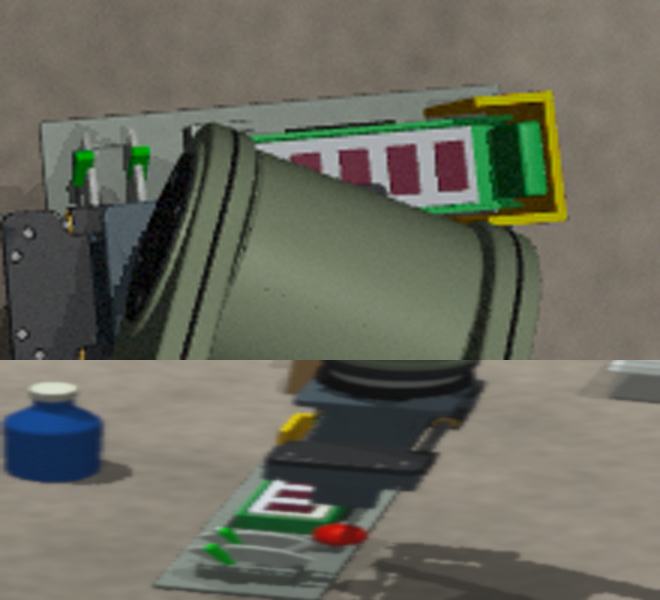

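The cassette is seated with its tab inside the yellow pocket (tab ~(533,160) in the crop). The gripper is above the knob.

>>> apply_moves:
  deltas:
    - [0,0,0.03,0,0.3]
    - [0,0,0.06,0,0.3]
    - [0,0,0.09,0,0.3]
    - [0,0,0.104,0,0.3]
    - [0,0,0.104,0,0.3]

```text
time_s: 25.5
ee_pos: [478.1, -164.5, 93.8]
ee_rot: [-179.9, 0.3, 4.4]
force: [0.0, -0.3, 0.2]
gripper_width: 59.3
gripper_force: 0.0
```

>>> apply_moves:
  deltas:
    - [0,0,0,0,-1]
    - [0,0,0,0,-1]
    - [0,0,0,0,-1]
    - [0,0,0,0,-1]
    - [0,0,0,0,-1]
  grip_force: 12

```text
time_s: 26.0
ee_pos: [479.7, -163.9, 96.5]
ee_rot: [-179.9, -0.0, 4.4]
force: [-0.6, 5.2, 2.4]
gripper_width: 30.8
gripper_force: 12.0
```

>>> apply_moves:
  deltas:
    - [0.007,0,-0.0035,0,-1]
    - [0.014,0,-0.007,0,-1]
    - [0.022,0,-0.009,0,-1]
    - [0.03,0,-0.011,0,-1]
    - [0.038,0,-0.012,0,-1]

```text
time_s: 26.5
ee_pos: [516.7, -161.0, 108.3]
ee_rot: [-179.9, 0.2, 4.4]
force: [-4.0, 6.3, 3.4]
gripper_width: 31.2
gripper_force: 12.0
```

>>> apply_moves:
  deltas:
    - [0.008,0,-0.0005,0,-1]
    - [0.017,0,0,0,-1]
    - [0.026,0,0.001,0,-1]
    - [0.035,0,0.004,0,-1]
    - [0.043,0,0.0065,0,-1]

```text
time_s: 27.0
ee_pos: [561.1, -157.3, 102.1]
ee_rot: [-179.9, -0.0, 4.4]
force: [-1.7, 6.4, 2.6]
gripper_width: 30.9
gripper_force: 12.0
```

>>> apply_moves:
  deltas:
    - [0,0,0,0,-1]
    - [0,0,0,0,-1]
    - [0,0,0,0,-1]

```text
time_s: 27.3
ee_pos: [561.9, -157.3, 101.8]
ee_rot: [-179.9, -0.1, 4.4]
force: [1.2, 6.0, 0.2]
gripper_width: 31.0
gripper_force: 12.0
```

Run:
```python
from h import *
st();S=cams.grab_frame("side");cv2.imwrite("pics/side6.png",S);print(blobs(mask(S,(0,180,80),(5,255,255))))
for t in(.9,1.,1.1):
    print(t,[proj("side",[*W(o,4.5,90*np.sin(t-.6),155),32+90*np.cos(t-.6)]).round(1).tolist() for o in((537,-315),)], W((537,-315),4.5,90*np.sin(t-.6),155).round(1))
print("ref start .06",proj("side",[*W((537,-315),4.5,90*np.sin(.06-.6),155),32+90*np.cos(.54)]),"meas 404.6 208.9")
```

```text
27.3 [ 561.9 -157.3  101.8] [-1.7987e+02 -1.3000e-01  4.4000e+00] [1.2 6.  0.2] 31.0 12.000037282705307
[]
0.9 [[[373.1, 199.8]]] [ 551.4 -158.4]
1.0 [[[369.4, 200.0]]] [ 559.8 -157.7]
1.1 [[[365.9, 200.4]]] [ 567.9 -157.1]
ref start .06 [[404.40615821 209.26957627]] meas 404.6 208.9
```

>>> apply_moves:
  deltas:
    - [0,0,0,0,0.3]
    - [0,0,0,0,0.3]
    - [0,0,0,0,0.3]
    - [0,0,0,0,0.3]
    - [0,0,0,0,0.3]

```text
time_s: 27.85
ee_pos: [560.6, -159.1, 101.5]
ee_rot: [180.0, -0.0, 4.4]
force: [-0.5, -0.0, -0.4]
gripper_width: 59.2
gripper_force: 0.0
```

>>> apply_moves:
  deltas:
    - [0,0,-0.03,0,0.3]
    - [0,0,-0.07,0,0.3]
    - [0,0,-0.1,0,0.3]
    - [0,0,-0.1,0,0.3]

```text
time_s: 28.25
ee_pos: [563.2, -159.8, 206.5]
ee_rot: [179.8, -0.5, 4.4]
force: [1.0, -0.2, 0.2]
gripper_width: 59.6
gripper_force: 0.0
```

>>> apply_moves:
  deltas:
    - [-0.1,-0.1,0,0,0.3]
    - [-0.1,-0.1,0,0,0.3]
    - [-0.1,-0.14,0,0,0.3]
    - [-0.1,-0.18,0,0,0.3]
    - [-0.1,-0.2,0,0,0.3]

```text
time_s: 28.75
ee_pos: [443.1, 34.7, 200.9]
ee_rot: [-180.0, 0.1, 4.4]
force: [1.2, -0.3, 0.1]
gripper_width: 59.2
gripper_force: 0.0
```

>>> apply_moves:
  deltas:
    - [0,0,0,0,0.3]
    - [0,0,0,0,0.3]
    - [0,0,0,0,0.3]

```text
time_s: 29.05
ee_pos: [445.5, 32.0, 201.1]
ee_rot: [180.0, 0.0, 4.4]
force: [-0.2, -0.1, 0.8]
gripper_width: 59.0
gripper_force: 0.0
```

Run:
```python
from h import *
st();T=cams.grab_frame("top");S=cams.grab_frame("side")
cv2.imwrite("pics/top7.png",T)
bt=blobs(mask(T,(0,180,80),(5,255,255)));bs=blobs(mask(S,(0,180,80),(5,255,255)));print(bt,bs)
P,e=tri(bt[0][1],bs[0][1]);x=np.linalg.inv(np.array([[np.cos(np.deg2rad(4.5)),-np.sin(np.deg2rad(4.5))],[np.sin(np.deg2rad(4.5)),np.cos(np.deg2rad(4.5))]]))@(P[:2]-[537,-315])
print(P,e,x,"angle",.6+np.arcsin(x[0]/90), .6+np.arctan2(x[0],P[2]-32))
a=cv2.resize(T[205:330,370:590],None,fx=3,fy=3,interpolation=cv2.INTER_CUBIC);b=cv2.resize(T[60:330,130:350],None,fx=1,fy=1);c=cv2.resize(S[100:360,150:450],None,fx=.75,fy=.75)
B=np.zeros((270,660,3),np.uint8);B[:,:220]=b;B[:c.shape[0],230:230+c.shape[1]]=c
cv2.imwrite("pics/v7.png",np.vstack([a[:330],B]))
```

```text
29.05 [445.5  32.  201.1] [1.7997e+02 3.0000e-02 4.3900e+00] [-0.2 -0.1  0.8] 59.0 0.0
[(np.int32(236), [409.4, 254.0], [401, 246, 18, 17])] [(np.int32(120), [370.5, 199.5], [365, 194, 12, 12])]
[ 557.97109934 -158.29708021  116.57280975] 0.8705291856836871 [ 33.20122182 154.57448349] angle 0.9778279227599785 0.9740896955252977
```

View pics/v7.png

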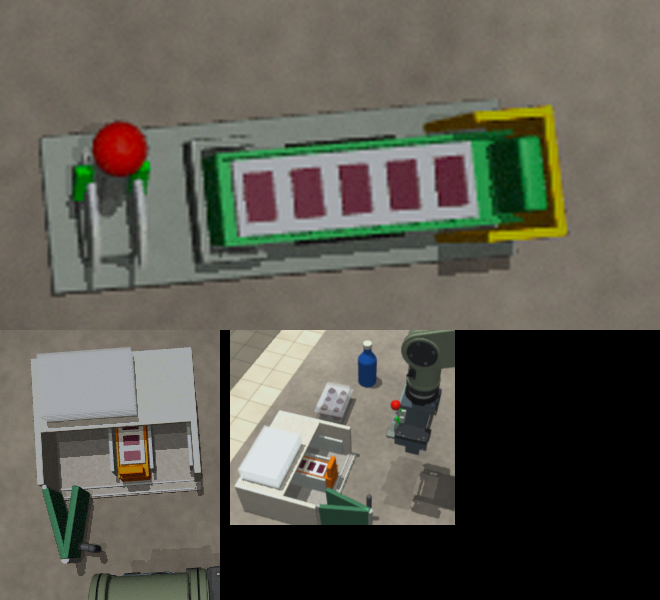

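The picture shows the cassette level in the seat with its tab in the pocket. The knob is between the green marks (0.98 rad), the door is folded and the other objects are undisturbed.

```bash
python3 -c "
from workcell import env
print(env.job_done())"
```

```text
the job is handed in; nothing more can be done
None
```

The job is handed in, but no verdict came back: by the last camera check the door is folded back (about 1.35 rad), the green cassette is seated and released with its tab in the yellow pocket, the lever is at about 0.98 rad, and the orange cassette, punnet and bottle look undisturbed.

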